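# Put the kiln furniture away after a firing

### The arm

A 6-joint arm with a two-finger parallel gripper is mounted at the origin on the work surface. World frame = base frame: x ahead of the robot, y to its left, z up, the work surface at z = 0. Lengths are in mm, angles in rad, forces in N, time in s.
With the tool pointing down it reaches from about 350 to 975 mm from the base axis. Payload 7.1 kg.
Tool frame: the origin (TCP) lies midway between the tips of the shut fingers; the grasp point (between the pads) lies pinch_z behind it (pinch_z is the distance from the TCP to the grasp point, in mm); z points along the fingers, y is the line along which they close (so a half turn about z gives the same grasp; the last joint's range is limited). The gripper opens to 88 mm and grips with 3 to 60 N. Pads are 20 mm wide; open, the fingers measure 115 mm over their backs; the gripper's body (75 mm by 178 mm) begins 61 mm behind the grasp point.
Start: joints at [1.199, 0.423, 1.63, -0, 1.089, -0.019], TCP at [215.922, 586.5, 222.675] pointing down, gripper open.
Joint ranges: [-3, 3], [-0.9, 2.11], [0.09, 2.58], [-1.31, 4.45], [0.11, 2.69], [-2.54, 2.54]. Speed limits (rad/s): [2.39, 2.39, 3.01, 3.14, 3.14, 3.14].

### API

Orientations are given as a rotation vector (axis times angle).
In Python, from workcell import get_obs, get_image, close_job, pinch_z gives the robot as it stands.
- The arm moves only by the tool jog_arm, never from a script. Its argument "commands" is a list of rows, each a list of 3 entries, a list of its own where there are three numbers: the gripper command: -1 is shut, 1 is fully open, values between are in proportion, then the shift along the tool's x, y, z as a fraction of full scale, then the turn, a rotation vector about the tool's x, y, z as a fraction of full scale. In form: [[gripper, [tx, ty, tz], [rx, ry, rz]], ...]. A call has 1 to 10 rows; each row shifts and turns the commanded pose from where the row before left it, along the tool's axes as they then stand; what a row does not reach is not made up. Full scale, the value 1, is 0.1 m for a shift and 45 degrees for a turn. A row lasts 1/10 s, in which the tool goes at most 50 mm and 8.59 degrees, less where a joint would pass 70% of its speed; a pose out of reach is approached as far as the arm can. A call with a number of a shift or a turn outside -1 to 1 is refused whole. A call with a gripper value outside its range is refused whole. The fingers move at their own pace and stop on an object; the grip force is fixed at half the most. Time passes only in rows, so rows that do not move let the fingers close. It gives the time, the measured TCP pose, the force, the opening and the grip force at its end, in the units of the state.
- get_obs(): the state, without advancing time (a new reading comes with each control period).
- get_image(name): name is "scene" or "top" or "wrist"; returns a dict with "image" (384x512x3 uint8, blue, green, red), "z_map" (384x512 float32, mm along the optical axis (not along the pixel's ray), 0 where there is no reading), "intrinsics" (3x3 intrinsics, pixels), "eye" and "orientation" of the camera in the world; the wrist camera has in their place "mount" (4x4, takes a point from camera to tool coordinates, whose origin is the TCP and whose axes are the flange's). Camera axes: x right, y down, z forward; pixel columns grow to the right and rows downward; lengths in mm; the calibration is good to about 2 mm. A picture is of the moment at which its call begins: read the wrist's pose just before it.
- close_job(): hands the job in; it is judged then, once.
The state is a dict: "t": time; "qpos": joint angles; "qvel": joint speeds; "joint_torque": joint torques, N m; "ee_pos": TCP position; "orientation": TCP orientation; "ft_force": force on the tool from outside, world axes, zero at the start; "moment": the same for the moment, N m; "width": finger opening in mm; "grasp_force": force on a finger pad.
Only numpy, scipy, OpenCV 4.12 (cv2) and the standard library are available. Lean on these libraries where they do the work, as an engineer would, in place of code of your own. Each camera call takes 0.05 s, during which the arm holds its last target. There are 200 camera calls.

### The job

Put the loose kiln furniture away: stand both round posts upright in the square wooden tray, lay both square bars lengthwise in the long wooden tray, and set the three-armed stilt, points up, in the round dish, every piece resting flat on the floor of its tray and none on top of another. They are brittle, so set them down rather than dropping them, and leave the tea bowl and the pierced cone that stand among them where they are.

Things in the scene. Friction and masses are not known exactly. Their poses are not given: they have to be found in the camera images.
- post_a_mid (a point): round kiln post: plain solid cylinder of pale fired clay, 30 mm diameter, 64 mm tall, standing upright on the table, with a small dark spot on its top; about 85 g. The point is its centre, 32 mm above its foot; z is its long axis. Its twin is identical and goes to the same tray
- post_b_mid (a point): round kiln post: plain solid cylinder of pale fired clay, 30 mm diameter, 64 mm tall, standing upright on the table, with a small dark spot on its top; about 85 g. The point is its centre, 32 mm above its foot; z is its long axis. Its twin is identical and goes to the same tray
- bar_a_mid (a point): kiln bar: plain square-section bar of pale fired clay, 64 mm long, 24 mm wide and 24 mm high, lying flat on the table, any yaw; about 75 g. The point is its centre, 12 mm above its underside; x runs along its length, y across, z up. Its twin is identical and goes to the same tray
- bar_b_mid (a point): kiln bar: plain square-section bar of pale fired clay, 64 mm long, 24 mm wide and 24 mm high, lying flat on the table, any yaw; about 75 g. The point is its centre, 12 mm above its underside; x runs along its length, y across, z up. Its twin is identical and goes to the same tray
- stilt_mid (a point): three-armed kiln stilt of pale fired clay, a flat Y, about 35 g: arms 14 mm wide, 16 mm high, reaching 34 mm from the centre, hub 22 mm across; a 7 mm point stands on each arm, 29 mm out. The point given is the hub centre, 8 mm above the underside; x runs along one arm (the others at +-120 degrees), z up. Can be pinched across an arm about 18 mm from the centre
- square_tray: square open wooden tray for the posts, fixed, 132 x 132 mm outside, 24 mm high, walls and floor 6 mm thick (inside 120 x 120 mm, floor 6 mm above the table). Origin: centre of its underside, on the table; x and y run parallel to its sides
- long_tray: long open wooden tray for the bars, fixed, 96 mm (its x) by 186 mm (its y) outside, 24 mm high, walls and floor 6 mm thick (inside 84 x 174 mm, floor 6 mm above the table). Origin: centre of its underside, on the table; y is the long direction. The two bars fit end to end along it, centred for example 42 mm either side of the middle
- round_dish: round unglazed white dish with upright wall for the stilt, fixed, 128 mm outside diameter, 24 mm high, wall 5 mm, floor 6 mm above the table (inside diameter 118 mm). Origin: centre of its underside, on the table
- tea_bowl_mid (a point): small unglazed white tea bowl, hollow and open at the top, standing among the pieces, rim 68 mm diameter, 50 mm tall, foot 44 mm; to be left alone. The point lies on its axis, 25 mm above its foot, z up
- cone_mid (a point): small unglazed white cone with dark pierced holes, standing among the pieces, foot 60 mm diameter, 62 mm tall, narrowing to 8 mm at the top; to be left alone. The point lies on its axis, 31 mm above its foot, z up

How it is judged:
By the outcome, as a careful person would: the job done as asked, in the order asked, and still so for the second after the job is handed in, with the robot touching nothing.
It also fails if it takes over 118 s, if anything falls off the work surface, if the arm or the gripper's body presses on something with over 40 N, if the wrist force passes 120 N, or if a joint passes its speed limit or range.

## Working session

There is one attempt and no reset: what is moved stays moved. The work goes in short steps, Python scripts to look and compute and a tool call to move; the robot and the scene stay as the last step left them, time stands still between calls to the robot, and variables do not carry over. Pictures are saved under pics/ and viewed, at most 14 in all, crops included, and the job is handed in when it is done.

Besides the shell and the picture viewer there is one more tool, called after "Emit:" as a command line: name --argument value ..., lists and objects as JSON in quotes. jog_arm: Moves the arm, as the interface text tells. Its arguments: {"type":"object","properties":{"commands":{"type":"array","items":{"type":"array"}}},"required":["commands"]}

```bash
mkdir -p pics; ls; python3 - <<'E'
from workcell import *
import numpy as np,cv2
print(pinch_z if not callable(pinch_z) else pinch_z())
o=get_obs();print({k:np.round(v,3) for k,v in o.items()})
for n in ("scene","top"):
    d=get_image(n);cv2.imwrite(f"pics/{n}0.png",d["image"]);np.savez(f"{n}0.npz",**d)
    print(n,d["intrinsics"],d["eye"],d["orientation"])
E
```

```text
pics
18.700000000000003
{'t': np.float64(0.0), 'qpos': array([ 1.199,  0.424,  1.631,  0.   ,  1.089, -0.019]), 'qvel': array([-0.   ,  0.001,  0.   ,  0.001, -0.   ,  0.   ]), 'joint_torque': array([-4.0000e-03, -5.4463e+01, -2.7365e+01,  6.4000e-02,  2.3000e-02,
       -0.0000e+00]), 'ee_pos': array([215.735, 586.036, 221.94 ]), 'orientation': array([-5.510e-01, -3.093e+00,  2.000e-03]), 'ft_force': array([ 0.686,  0.024, -0.172]), 'moment': array([ 0.043, -0.011,  0.017]), 'grasp_force': np.float64(0.0), 'width': np.float64(87.472)}
scene [[450.30006143   0.         251.1523658 ]
 [  0.         450.30006143 194.66159793]
 [  0.           0.           1.        ]] [1078.45814678 -436.3494946   843.44597485] [-2.22994446 -1.03193158  0.39726114]
top [[398.15982831   0.         255.4094719 ]
 [  0.         398.15982831 192.55532589]
 [  0.           0.           1.        ]] [ 456.29158704    6.63019292 1243.44888653] [-2.17638006  2.21761506 -0.09475754]
```

View pics/top0.png

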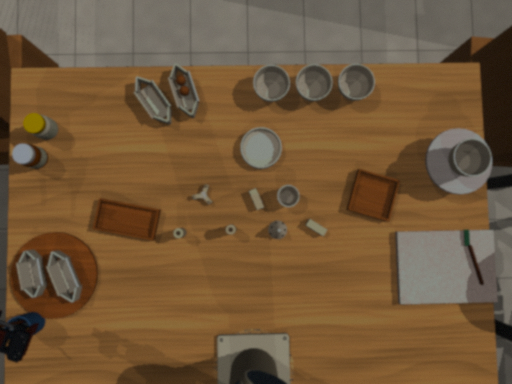

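View pics/scene0.png

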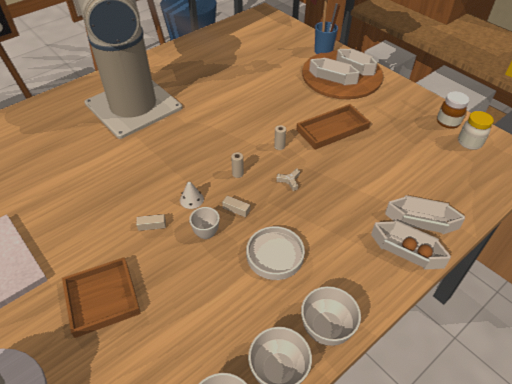

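The top view shows:
- Trays: long tray (127,219), square tray (372,194) and dish (261,148).
- Posts: (179,233) and (230,230).
- Bars: (256,199) and (316,228).
- Stilt: (203,195).
- Left alone: bowl (288,195) and cone (277,230).

The scene view agrees with this.

```bash
cat > h.py <<'E'
import numpy as np,cv2
from scipy.spatial.transform import Rotation as R
from workcell import *
def cam(d,obs=None):
    if "mount" in d:
        T=np.eye(4);T[:3,:3]=R.from_rotvec(obs["orientation"]).as_matrix();T[:3,3]=obs["ee_pos"]
        M=T@np.array(d["mount"]);return M[:3,:3],M[:3,3]
    return R.from_rotvec(d["orientation"]).as_matrix(),np.array(d["eye"])
def cloud(d,obs=None):
    A,e=cam(d,obs);K=d["intrinsics"];z=d["z_map"]
    v,u=np.mgrid[:z.shape[0],:z.shape[1]]
    P=np.stack([(u-K[0,2])/K[0,0]*z,(v-K[1,2])/K[1,1]*z,z],-1)
    return P@A.T+e
def plane(d,uv,h,obs=None):
    A,e=cam(d,obs);K=d["intrinsics"];uv=np.atleast_2d(uv)
    r=np.c_[(uv-K[:2,2])/[K[0,0],K[1,1]],np.ones(len(uv))]@A.T
    return (e+r*((h-e[2])/r[:,2])[:,None])[:,:2]
E
python3 - <<'E'
from h import *
d=dict(np.load("top0.npz"));P=cloud(d);H=P[...,2]
print("table",np.median(H[260:300,150:200]))
hsv=cv2.cvtColor(d["image"],cv2.COLOR_BGR2HSV)
rois=dict(post_a=(179,233,64,10),post_b=(230,230,64,10),bar_a=(256,199,24,17),bar_b=(316,228,24,17),stilt=(203,195,16,16),bowl=(288,195,50,16),cone=(277,230,30,16),dish=(261,148,24,27),sq=(372,194,24,36),long=(127,219,24,40))
for n,(u,v,h,r) in rois.items():
    m=np.zeros(H.shape,np.uint8);m[v-r:v+r+1,u-r:u+r+1]=1
    if n in("sq","long"): mm=m*(H>12)
    else: mm=m*(hsv[...,1]<90)*(hsv[...,2]>90)
    if n.startswith("post"): mm=mm*(H>45)
    k,l,s,_=cv2.connectedComponentsWithStats(mm.astype(np.uint8)); 
    if k<2: print(n,"none");continue
    b=1+np.argmax(s[1:,4]);q=np.argwhere(l==b)[:,::-1]
    X=plane(d,q.astype(float),h); rr=cv2.minAreaRect(X.astype(np.float32))
    print(n,len(q),"mean",X.mean(0).round(1),"cloud",P[q[:,1],q[:,0]].mean(0).round(1),"rect",np.round(rr[0],1),np.round(rr[1],1),round(rr[2],1),"Hmax",H[q[:,1],q[:,0]].max().round(1))
o=get_obs();w=get_image("wrist");print(w["mount"],w["intrinsics"])
im=np.hstack([cv2.resize(d["image"][140:260,90:410],None,fx=2.5,fy=2.5,interpolation=cv2.INTER_CUBIC)])
cv2.imwrite("pics/crop.png",im);cv2.imwrite("pics/w0.png",w["image"])
E
```

```text
table 1.3154067743280393
post_a 67 mean [420.1 210.3] cloud [420.2 210.1  64.9] rect [421.  210.8] [26.4 26.4] 89.6 Hmax 70.5
post_b 57 mean [427.8  58.6] cloud [427.9  58.6  65.2] rect [427.5  58.8] [22.9 24.9] 43.9 Hmax 71.1
bar_a 154 mean [518.6 -19.7] cloud [518.1 -19.5  33. ] rect [517.7 -20.3] [63.1 23.4] 25.4 Hmax 1243.4
bar_b 158 mean [ 428.2 -200.8] cloud [ 428.2 -200.6   25.2] rect [ 427.5 -201.3] [62.8 23.8] 56.9 Hmax 31.7
stilt 123 mean [534.  143.9] cloud [532.8 141.2  37.5] rect [531.2 149.9] [53.3 48.7] 10.6 Hmax 1243.4
bowl 138 mean [ 523.9 -109.9] cloud [ 524.4 -110.7   40.8] rect [ 524.9 -115.6] [66.3 63.3] 88.9 Hmax 56.0
cone 101 mean [427.  -95.2] cloud [427.1 -95.   33.2] rect [425.9 -95.4] [27.4 45.4] 88.7 Hmax 67.7
dish 1339 mean [676.1 -36.7] cloud [678.  -37.   13.1] rect [676.9 -36.9] [127.  128.1] 89.0 Hmax 1243.4
sq 478 mean [ 524.8 -385.4] cloud [ 524.8 -382.8   31.1] rect [ 524.1 -383.1] [137.4 133.6] 72.7 Hmax 1243.4
long 468 mean [464.  378.8] cloud [463.8 373.7  39.1] rect [464.9 375.9] [190.  97.] 78.6 Hmax 1243.4
[[-4.34030490e-04 -9.68716528e-01 -2.48169499e-01  6.82288268e+01]
 [ 9.99999904e-01 -4.33691344e-04 -5.60361976e-05 -6.87413859e-01]
 [-5.33457726e-05 -2.48169499e-01  9.68716624e-01 -1.62017981e+02]
 [ 0.00000000e+00  0.00000000e+00  0.00000000e+00  1.00000000e+00]] [[333.73919003   0.         258.6028039 ]
 [  0.         333.73919003 191.2129477 ]
 [  0.           0.           1.        ]]
```

View pics/crop.png

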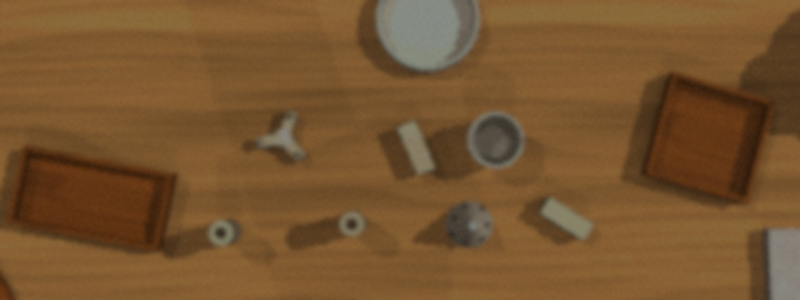

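The crop confirms the layout. Stilt arms run at roughly -21°, 99° and -141°, and there is enough clearance around each piece. First I turn the tool for the posts.

Emit:
jog_arm --commands '[[0.2,[0,0,0],[0,0,0.19]],[0.2,[0,0,0],[0,0,0.19]],[0.2,[0,0,0],[0,0,0.19]],[0.2,[0,0,0],[0,0,0.19]],[0.2,[0,0,0],[0,0,0.19]],[0.2,[0,0,0],[0,0,0.19]],[0.2,[0,0,0],[0,0,0.19]],[0.2,[0,0,0],[0,0,0.19]],[0.2,[0,0,0],[0,0,0.19]],[0.2,[0,0,0],[0,0,0.19]]]'

```text
t: 1.15
ee_pos: [215.8, 586.3, 222.3]
orientation: [2.51, 1.889, -0.001]
ft_force: [0.4, 0.0, -0.4]
width: 52.9
grasp_force: 0.0
```

```bash
cat > go.py <<'E'
import sys
from h import *
# go.py x y z [psi]: tool-axis shift (units of 0.1 m) and turn (units of 45 deg) to bring TCP there
a=list(map(float,sys.argv[1:]));o=get_obs();M=R.from_rotvec(o["orientation"]).as_matrix()
psi=np.degrees(np.arctan2(M[1,1],M[0,1]));tgt=a[3] if len(a)>3 else psi
print("t",round(o["t"],2),"pos",o["ee_pos"].round(1),"psi",psi.round(2),"zaxis",M[:,2].round(3),"w",round(float(o["width"]),1),"grip",round(float(o["grasp_force"]),1),"F",o["ft_force"].round(1),"q6",o["qpos"][5].round(2))
dt=(tgt-psi+90)%180-90
d=M.T@(np.array(a[:3])-o["ee_pos"])/100
M2=M@R.from_rotvec([0,0,-np.radians(dt)]).as_matrix()
print("turn z",round(-dt/45,3),"shift before turn",d.round(3),"after turn",(M2.T@(np.array(a[:3])-o["ee_pos"])/100).round(3))
E
python3 go.py 420.5 210.5 120
```

```text
t 1.15 pos [215.8 586.3 222.3] psi -16.06 zaxis [-0.    -0.001 -1.   ] w 52.9 grip 0.0 F [ 0.4  0.  -0.4] q6 1.48
turn z -0.0 shift before turn [-3.044  3.007  1.025] after turn [-3.044  3.007  1.025]
```

Emit:
jog_arm --commands '[[0.2,[-0.304,0.301,0.1],[0,0,0]],[0.2,[-0.304,0.301,0.1],[0,0,0]],[0.2,[-0.304,0.301,0.1],[0,0,0]],[0.2,[-0.304,0.301,0.1],[0,0,0]],[0.2,[-0.304,0.301,0.1],[0,0,0]],[0.2,[-0.304,0.301,0.1],[0,0,0]],[0.2,[-0.304,0.301,0.1],[0,0,0]],[0.2,[-0.304,0.301,0.1],[0,0,0]],[0.2,[-0.304,0.301,0.1],[0,0,0]],[0.2,[-0.304,0.301,0.1],[0,0,0]]]'

```text
t: 2.15
ee_pos: [423.9, 210.8, 122.4]
orientation: [2.504, 1.897, 0.0]
ft_force: [0.6, 1.0, -0.3]
width: 52.8
grasp_force: 0.0
```

```bash
python3 go.py 420.5 210.5 25; python3 - <<'E'
from h import *
o=get_obs();w=get_image("wrist");cv2.imwrite("pics/w1.png",w["image"]);P=cloud(w,o)
X=P[(P[...,2]>55)&(P[...,2]<75)&(abs(P[...,0]-420)<40)&(abs(P[...,1]-210)<40)]
print(len(X),X.mean(0) if len(X) else 0, cv2.minAreaRect(X[:,:2].astype(np.float32)) if len(X) else 0)
E
```

```text
t 2.15 pos [423.9 210.8 122.4] psi -15.7 zaxis [ 0.  0. -1.] w 52.8 grip 0.0 F [ 0.6  1.  -0.3] q6 0.71
turn z -0.0 shift before turn [-0.012 -0.032  0.974] after turn [-0.012 -0.032  0.974]
1449 [420.00187019 215.01371036  63.76954753] ((419.70330810546875, 213.9647979736328), (29.382293701171875, 29.19920539855957), 41.74474334716797)
```

View pics/w1.png

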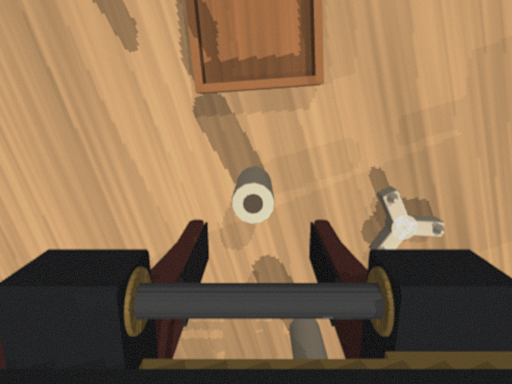

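The wrist view shows post A at (253,203) between the fingers, with the stilt points up at (405,228).

```bash
python3 go.py 420 212 25
```

```text
t 2.2 pos [425.4 206.5 121.1] psi -15.82 zaxis [-0.001 -0.002 -1.   ] w 52.8 grip 0.0 F [ 2.3 -3.7 -1.6] q6 0.71
turn z -0.0 shift before turn [ 0.041 -0.066  0.96 ] after turn [ 0.041 -0.066  0.96 ]
```

Emit:
jog_arm --commands '[[0.2,[0,0,0],[0,0,0]],[0.2,[0,0,0],[0,0,0]]]'

```text
t: 2.4
ee_pos: [423.3, 212.4, 122.7]
orientation: [-2.505, -1.895, 0.0]
ft_force: [-0.0, 0.6, 0.0]
width: 52.6
grasp_force: 0.0
```

```bash
python3 go.py 420 212 25;python3 - <<'E'
from h import *
o=get_obs();w=get_image("wrist");P=cloud(w,o)
X=P[(P[...,2]>55)&(P[...,2]<75)&(abs(P[...,0]-420)<40)&(abs(P[...,1]-210)<40)]
print(X.mean(0), cv2.minAreaRect(X[:,:2].astype(np.float32)))
E
```

```text
t 2.4 pos [423.3 212.4 122.7] psi -15.77 zaxis [-0.  0. -1.] w 52.6 grip 0.0 F [-0.   0.6  0. ] q6 0.71
turn z -0.0 shift before turn [-0.013 -0.031  0.977] after turn [-0.013 -0.031  0.977]
[420.03986788 215.05712449  63.74733601] ((419.775390625, 214.10658264160156), (29.09991455078125, 29.215599060058594), 24.759984970092773)
```

Emit:
jog_arm --commands '[[0.2,[0,-0.033,0.3],[0,0,0]],[0.2,[0,0,0.3],[0,0,0]],[0.2,[0,0,0.25],[0,0,0]],[0.2,[0,0,0.127],[0,0,0]],[0.2,[0,0,0],[0,0,0]],[-1,[0,0,0],[0,0,0]],[-1,[0,0,0],[0,0,0]],[-1,[0,0,0],[0,0,0]],[-1,[0,0,0],[0,0,0]],[-1,[0,0,0],[0,0,0]]]'

```text
t: 3.45
ee_pos: [420.9, 213.6, 25.9]
orientation: [2.504, 1.896, 0.003]
ft_force: [-0.8, 1.5, 7.4]
width: 29.7
grasp_force: 30.0
```

```bash
python3 go.py 516.3 -410.3 125
```

```text
t 3.45 pos [420.9 213.6  25.9] psi -15.73 zaxis [ 0.002  0.001 -1.   ] w 29.7 grip 30.0 F [-0.8  1.5  7.4] q6 0.72
turn z -0.0 shift before turn [-5.745  2.612 -0.995] after turn [-5.745  2.612 -0.995]
```

Emit:
jog_arm --commands '[[-1,[0,0,-0.2],[0,0,0]],[-1,[0,0,-0.4],[0,0,0]],[-1,[0,0,-0.4],[0,0,0]],[-1,[-0.2,0.09,0],[0,0,0]],[-1,[-0.383,0.174,0],[0,0,0]],[-1,[-0.383,0.174,0],[0,0,0]],[-1,[-0.383,0.174,0],[0,0,0]],[-1,[-0.383,0.174,0],[0,0,0]],[-1,[-0.383,0.174,0],[0,0,0]],[-1,[-0.383,0.174,0],[0,0,0]]]'

```text
t: 4.45
ee_pos: [461.6, -59.8, 125.3]
orientation: [2.504, 1.896, 0.001]
ft_force: [1.6, 0.7, -0.6]
width: 29.5
grasp_force: 30.0
```

Emit:
jog_arm --commands '[[-1,[-0.383,0.174,0],[0,0,0]],[-1,[-0.383,0.174,0],[0,0,0]],[-1,[-0.383,0.174,0],[0,0,0]],[-1,[-0.383,0.174,0],[0,0,0]],[-1,[-0.383,0.174,0],[0,0,0]],[-1,[-0.383,0.174,0],[0,0,0]],[-1,[-0.383,0.174,0],[0,0,0]],[-1,[-0.383,0.174,0],[0,0,0]],[-1,[0,0,0],[0,0,0]],[-1,[0,0,0],[0,0,0]]]'

```text
t: 5.45
ee_pos: [512.0, -391.1, 124.7]
orientation: [-2.505, -1.894, 0.0]
ft_force: [0.5, 0.5, -1.4]
width: 29.6
grasp_force: 30.0
```

```bash
python3 go.py 516.3 -410.3 32.5; python3 - <<'E'
from h import *
d=get_image("wrist");cv2.imwrite("pics/w2.png",d["image"])
E
```

```text
t 5.45 pos [ 512.  -391.1  124.7] psi -15.83 zaxis [-0.001  0.001 -1.   ] w 29.6 grip 30.0 F [ 0.5  0.5 -1.4] q6 -0.39
turn z -0.0 shift before turn [-0.173  0.095  0.922] after turn [-0.173  0.095  0.922]
```

View pics/w2.png

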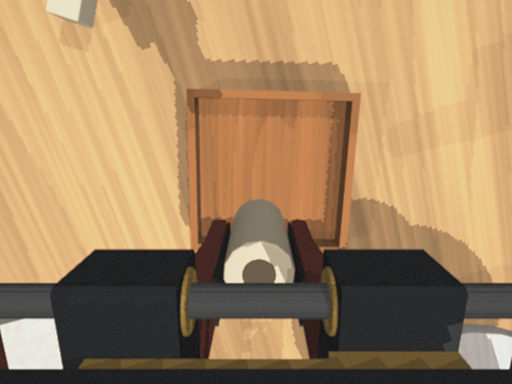

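The post is held upright over the tray, which spans columns 187–360 and rows 90–245. Next I shift and lower it.

Emit:
jog_arm --commands '[[-1,[-0.17,0.095,0],[0,0,0]],[-1,[0,0,0.3],[0,0,0]],[-1,[0,0,0.3],[0,0,0]],[-1,[0,0,0.1],[0,0,0]],[-1,[0,0,0.1],[0,0,0]],[-1,[0,0,0.05],[0,0,0]],[-1,[0,0,0.03],[0,0,0]],[-1,[0,0,0.02],[0,0,0]],[-1,[0,0,0.01],[0,0,0]],[-1,[0,0,0],[0,0,0]]]'

```text
t: 6.5
ee_pos: [517.4, -409.8, 34.4]
orientation: [2.504, 1.896, 0.0]
ft_force: [0.1, 0.2, -1.4]
width: 29.1
grasp_force: 30.0
```

Emit:
jog_arm --commands '[[-1,[0,0,0.01],[0,0,0]],[-1,[0,0,0.01],[0,0,0]],[-1,[0,0,0],[0,0,0]]]'

```text
t: 6.8
ee_pos: [517.3, -409.6, 32.0]
orientation: [2.504, 1.897, 0.0]
ft_force: [0.8, 0.5, -0.9]
width: 29.4
grasp_force: 30.0
```

Emit:
jog_arm --commands '[[-1,[0,0,0.006],[0,0,0]],[-1,[0,0,0],[0,0,0]]]'

```text
t: 7.0
ee_pos: [517.3, -409.6, 32.0]
orientation: [2.504, 1.897, -0.0]
ft_force: [-1.4, 1.1, 3.5]
width: 29.3
grasp_force: 30.0
```

Emit:
jog_arm --commands '[[0.1,[0,0,0],[0,0,0]],[0.1,[0,0,0],[0,0,0]],[0.1,[0,0,0],[0,0,0]],[0.2,[0,0,-0.1],[0,0,0]],[0.2,[0,0,-0.4],[0,0,0]],[0.2,[0,0,-0.4],[0,0,0]],[0.2,[0,0,0],[0,0,0]]]'

```text
t: 7.7
ee_pos: [520.3, -412.0, 127.9]
orientation: [2.496, 1.891, 0.004]
ft_force: [0.7, -0.7, 0.0]
width: 52.5
grasp_force: 0.0
```

```bash
python3 go.py 427.5 60 120; python3 - <<'E'
from h import *
d=get_image("wrist");cv2.imwrite("pics/w3.png",d["image"])
E
```

```text
t 7.7 pos [ 520.3 -412.   127.9] psi -15.71 zaxis [ 0.008 -0.006 -1.   ] w 52.5 grip 0.0 F [ 0.7 -0.7  0. ] q6 -0.41
turn z -0.0 shift before turn [ 4.293 -2.172  0.041] after turn [ 4.293 -2.172  0.041]
```

View pics/w3.png

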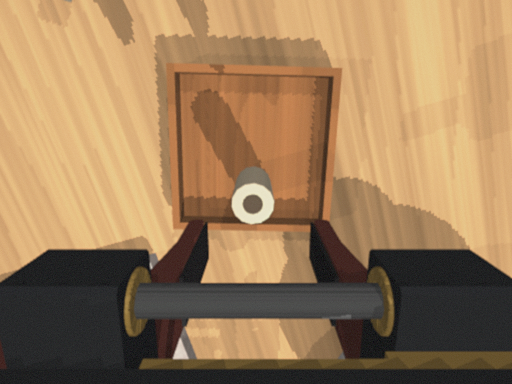

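Post A stands at (253,203) inside the tray. Now post B.

Emit:
jog_arm --commands '[[0.2,[0.39,-0.197,0],[0,0,0]],[0.2,[0.39,-0.197,0],[0,0,0]],[0.2,[0.39,-0.197,0],[0,0,0]],[0.2,[0.39,-0.197,0],[0,0,0]],[0.2,[0.39,-0.197,0],[0,0,0]],[0.2,[0.39,-0.197,0],[0,0,0]],[0.2,[0.39,-0.197,0],[0,0,0]],[0.2,[0.39,-0.197,0],[0,0,0]],[0.2,[0.39,-0.197,0],[0,0,0]],[0.2,[0.39,-0.197,0],[0,0,0]]]'

```text
t: 8.75
ee_pos: [431.9, 20.7, 120.8]
orientation: [-2.504, -1.896, 0.002]
ft_force: [0.1, -0.1, -0.0]
width: 52.9
grasp_force: 0.0
```

Emit:
jog_arm --commands '[[0.2,[0.39,-0.197,0],[0,0,0]],[0.2,[0,0,0],[0,0,0]],[0.2,[0,0,0],[0,0,0]]]'

```text
t: 9.05
ee_pos: [424.1, 62.9, 120.9]
orientation: [-2.501, -1.901, 0.002]
ft_force: [0.5, 0.0, -0.3]
width: 52.8
grasp_force: 0.0
```

```bash
python3 go.py 427.5 61 25;python3 - <<'E'
from h import *
o=get_obs();w=get_image("wrist");P=cloud(w,o)
X=P[(P[...,2]>55)&(P[...,2]<75)&(abs(P[...,0]-427)<40)&(abs(P[...,1]-60)<40)]
print(X.mean(0), cv2.minAreaRect(X[:,:2].astype(np.float32)))
E
```

```text
t 9.05 pos [424.1  62.9 120.9] psi -15.53 zaxis [-0.001 -0.    -1.   ] w 52.8 grip 0.0 F [ 0.5  0.  -0.3] q6 0.39
turn z -0.0 shift before turn [-0.009  0.039  0.959] after turn [-0.009  0.039  0.959]
[426.97255815  61.33032433  63.74682369] ((426.67047119140625, 60.44009780883789), (29.230749130249023, 29.006196975708008), 8.010847091674805)
```

Emit:
jog_arm --commands '[[0.2,[-0.013,0.032,0.2],[0,0,0]],[0.2,[0,0,0.35],[0,0,0]],[0.2,[0,0,0.25],[0,0,0]],[0.2,[0,0,0.15],[0,0,0]],[0.2,[0,0,0],[0,0,0]],[-1,[0,0,0],[0,0,0]],[-1,[0,0,0],[0,0,0]],[-1,[0,0,0],[0,0,0]],[-1,[0,0,0],[0,0,0]],[-1,[0,0,0],[0,0,0]]]'

```text
t: 10.1
ee_pos: [428.2, 60.0, 27.2]
orientation: [2.503, 1.897, 0.002]
ft_force: [-0.4, -1.6, 6.5]
width: 29.5
grasp_force: 30.0
```

```bash
python3 go.py 532.7 -354.7 125
```

```text
t 10.1 pos [428.2  60.   27.2] psi -15.69 zaxis [ 0.002 -0.    -1.   ] w 29.5 grip 30.0 F [-0.4 -1.6  6.5] q6 0.39
turn z -0.0 shift before turn [-3.709  2.129 -0.976] after turn [-3.709  2.129 -0.976]
```

Emit:
jog_arm --commands '[[-1,[0,0,-0.2],[0,0,0]],[-1,[0,0,-0.4],[0,0,0]],[-1,[0,0,-0.4],[0,0,0]],[-1,[-0.171,0.113,0],[0,0,0]],[-1,[-0.371,0.213,0],[0,0,0]],[-1,[-0.371,0.213,0],[0,0,0]],[-1,[-0.371,0.213,0],[0,0,0]],[-1,[-0.371,0.213,0],[0,0,0]],[-1,[-0.371,0.213,0],[0,0,0]],[-1,[-0.371,0.213,0],[0,0,0]]]'

```text
t: 11.1
ee_pos: [496.6, -210.0, 126.6]
orientation: [2.504, 1.897, 0.0]
ft_force: [1.0, 0.2, -1.2]
width: 29.3
grasp_force: 30.0
```

Emit:
jog_arm --commands '[[-1,[-0.371,0.213,0],[0,0,0]],[-1,[-0.371,0.213,0],[0,0,0]],[-1,[-0.371,0.213,0],[0,0,0]],[-1,[-0.2,0.1,0],[0,0,0]],[-1,[0,0,0],[0,0,0]],[-1,[0,0,0],[0,0,0]]]'

```text
t: 11.7
ee_pos: [531.5, -354.4, 126.0]
orientation: [-2.504, -1.895, 0.0]
ft_force: [-0.6, 0.1, -1.0]
width: 29.4
grasp_force: 30.0
```

```bash
python3 go.py 532.7 -354.7 35
```

```text
t 11.7 pos [ 531.5 -354.4  126. ] psi -15.76 zaxis [-0.001  0.001 -1.   ] w 29.4 grip 30.0 F [-0.6  0.1 -1. ] q6 -0.33
turn z -0.0 shift before turn [-0.     0.014  0.91 ] after turn [-0.     0.014  0.91 ]
```

Emit:
jog_arm --commands '[[-1,[0,0.01,0.2],[0,0,0]],[-1,[0,0,0.3],[0,0,0]],[-1,[0,0,0.2],[0,0,0]],[-1,[0,0,0.1],[0,0,0]],[-1,[0,0,0.06],[0,0,0]],[-1,[0,0,0.03],[0,0,0]],[-1,[0,0,0.02],[0,0,0]],[-1,[0,0,0.01],[0,0,0]],[-1,[0,0,0],[0,0,0]]]'

```text
t: 12.6
ee_pos: [533.4, -355.3, 34.9]
orientation: [2.504, 1.896, 0.0]
ft_force: [0.9, 0.1, -0.5]
width: 29.2
grasp_force: 30.0
```

Emit:
jog_arm --commands '[[-1,[0,0,0.01],[0,0,0]],[-1,[0,0,0.01],[0,0,0]],[-1,[0,0,0],[0,0,0]]]'

```text
t: 12.9
ee_pos: [533.3, -355.4, 33.2]
orientation: [2.504, 1.896, 0.0]
ft_force: [-1.2, 0.4, 5.5]
width: 29.2
grasp_force: 30.0
```

Emit:
jog_arm --commands '[[0.1,[0,0,0],[0,0,0]],[0.1,[0,0,0],[0,0,0]],[0.1,[0,0,0],[0,0,0]],[0.1,[0,0,-0.1],[0,0,0]],[0.1,[0,0,-0.4],[0,0,0]],[0.1,[0,0,-0.4],[0,0,0]],[0.1,[0,0,0],[0,0,0.13]],[0.1,[0,0,0],[0,0,0.13]],[0.1,[0,0,0],[0,0,0.13]],[0.1,[0,0,0],[0,0,0]]]'

```text
t: 13.9
ee_pos: [533.2, -355.2, 123.2]
orientation: [2.764, 1.491, 0.001]
ft_force: [0.3, 0.1, -1.0]
width: 48.1
grasp_force: 0.0
```

```bash
python3 go.py 428 -201 120 -33
```

```text
t 13.9 pos [ 533.2 -355.2  123.2] psi -33.32 zaxis [ 0.001 -0.    -1.   ] w 48.1 grip 0.0 F [ 0.3  0.1 -1. ] q6 -0.02
turn z -0.007 shift before turn [ 0.71  -1.726  0.031] after turn [ 0.72  -1.722  0.031]
```

Emit:
jog_arm --commands '[[0.1,[0.142,-0.345,0],[0,0,0]],[0.1,[0.142,-0.345,0],[0,0,0]],[0.1,[0.142,-0.345,0],[0,0,0]],[0.1,[0.142,-0.345,0],[0,0,0]],[0.1,[0.142,-0.345,0],[0,0,0]],[0.1,[0,0,0],[0,0,0]],[0.1,[0,0,0],[0,0,0]],[0.1,[0,0,0],[0,0,0]]]'

```text
t: 14.7
ee_pos: [429.1, -202.1, 122.9]
orientation: [2.762, 1.493, 0.002]
ft_force: [-0.5, -0.6, -0.3]
width: 48.5
grasp_force: 0.0
```

```bash
cat > bar.py <<'E'
import sys
from h import *
x,y=map(float,sys.argv[1:3]);o=get_obs();w=get_image("wrist");P=cloud(w,o)
m=((P[...,2]>18)&(P[...,2]<28)&(abs(P[...,0]-x)<42)&(abs(P[...,1]-y)<42)).astype(np.uint8)
k,l,s,_=cv2.connectedComponentsWithStats(m);X=P[l==1+np.argmax(s[1:,4])]
print(len(X),X.mean(0).round(1), cv2.minAreaRect(X[:,:2].astype(np.float32)))
cv2.imwrite(sys.argv[3],w["image"])
E
python3 go.py 428 -201 3 -33;python3 bar.py 428 -201 pics/w4.png
```

```text
t 14.7 pos [ 429.1 -202.1  122.9] psi -33.21 zaxis [ 0.002 -0.001 -1.   ] w 48.5 grip 0.0 F [-0.5 -0.6 -0.3] q6 0.11
turn z -0.005 shift before turn [ 0.002 -0.018  1.199] after turn [ 0.003 -0.018  1.199]
2299 [ 427.9 -199.8   23.9] ((427.1180725097656, -200.9556884765625), (64.117431640625, 24.047143936157227), 56.83116149902344)
```

View pics/w4.png

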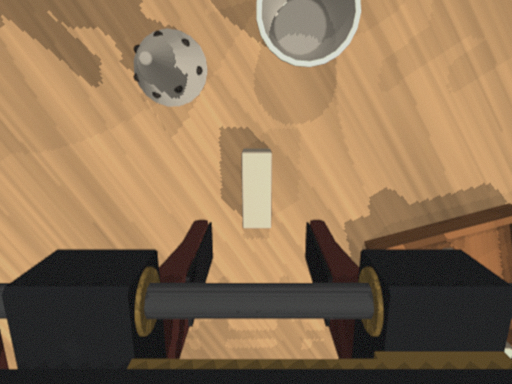

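Bar B is at (257,190), aligned with the tool and clear of the cone at (172,67). Descending.

Emit:
jog_arm --commands '[[0.1,[0.003,-0.02,0.3],[0,0,0]],[0.1,[0,0,0.4],[0,0,0]],[0.1,[0,0,0.3],[0,0,0]],[0.1,[0,0,0.1],[0,0,0]],[0.1,[0,0,0.05],[0,0,0]],[0.1,[0,0,0.03],[0,0,0]],[0.1,[0,0,0],[0,0,0]],[0.1,[0,0,0],[0,0,0]]]'

```text
t: 15.55
ee_pos: [427.0, -200.2, 5.4]
orientation: [2.763, 1.492, 0.002]
ft_force: [-0.3, -0.0, -0.0]
width: 48.3
grasp_force: 0.0
```

Emit:
jog_arm --commands '[[0.1,[0,0,0.015],[0,0,0]],[-1,[0,0,0],[0,0,0]],[-1,[0,0,0],[0,0,0]],[-1,[0,0,0],[0,0,0]],[-1,[0,0,0],[0,0,0]],[-1,[0,0,0],[0,0,0]],[-1,[0,0,0],[0,0,0]]]'

```text
t: 16.25
ee_pos: [426.4, -199.8, 3.0]
orientation: [2.764, 1.493, 0.0]
ft_force: [0.7, 0.4, 2.8]
width: 23.9
grasp_force: 30.0
```

```bash
python3 - <<'E'
from h import *
d=dict(np.load("top0.npz"))
c=np.array([464.5,376]);a=np.radians(78.6);u=np.array([np.cos(a),np.sin(a)])
print(c+42*u,c-42*u)
E
python3 go.py 472.8 417.2 120 -11.4
```

```text
[472.8016083  417.17138933] [456.1983917  334.82861067]
t 16.25 pos [ 426.4 -199.8    3. ] psi -33.26 zaxis [ 0. -0. -1.] w 23.9 grip 30.0 F [0.7 0.4 2.8] q6 0.12
turn z -0.486 shift before turn [ 5.414 -2.996 -1.171] after turn [ 6.14  -0.765 -1.171]
```

Emit:
jog_arm --commands '[[-1,[0,0,-0.2],[0,0,0]],[-1,[0,0,-0.4],[0,0,0]],[-1,[0,0,-0.4],[0,0,0]],[-1,[0,0,-0.2],[0,0,-0.162]],[-1,[0,0,0],[0,0,-0.162]],[-1,[0,0,0],[0,0,-0.162]],[-1,[0.23,-0.03,0],[0,0,0]],[-1,[0.41,-0.051,0],[0,0,0]],[-1,[0.41,-0.051,0],[0,0,0]],[-1,[0.41,-0.051,0],[0,0,0]]]'

```text
t: 17.25
ee_pos: [436.7, -51.7, 122.7]
orientation: [-2.432, -1.988, 0.001]
ft_force: [0.5, 0.5, -0.3]
width: 23.8
grasp_force: 30.0
```

Emit:
jog_arm --commands '[[-1,[0.41,-0.051,0],[0,0,0]],[-1,[0.41,-0.051,0],[0,0,0]],[-1,[0.41,-0.051,0],[0,0,0]],[-1,[0.41,-0.051,0],[0,0,0]],[-1,[0.41,-0.051,0],[0,0,0]],[-1,[0.41,-0.051,0],[0,0,0]],[-1,[0.41,-0.051,0],[0,0,0]],[-1,[0.41,-0.051,0],[0,0,0]],[-1,[0,0,0],[0,0,0]],[-1,[0,0,0],[0,0,0]]]'

```text
t: 18.25
ee_pos: [461.2, 276.8, 122.3]
orientation: [-2.429, -1.992, 0.002]
ft_force: [-0.2, -0.2, -1.3]
width: 23.7
grasp_force: 30.0
```

```bash
python3 go.py 472.8 417.2 11 -11.4
```

```text
t 18.25 pos [461.2 276.8 122.3] psi -11.27 zaxis [-0.001 -0.001 -1.   ] w 23.7 grip 30.0 F [-0.2 -0.2 -1.3] q6 0.72
turn z 0.003 shift before turn [ 1.4   -0.16   1.112] after turn [ 1.4   -0.163  1.112]
```

Emit:
jog_arm --commands '[[-1,[0.4,-0.045,0],[0,0,0]],[-1,[0.4,-0.045,0],[0,0,0]],[-1,[0.4,-0.045,0],[0,0,0]],[-1,[0.2,-0.025,0.1],[0,0,0]],[-1,[0,0,0.3],[0,0,0]],[-1,[0,0,0.3],[0,0,0]],[-1,[0,0,0],[0,0,0]],[-1,[0,0,0],[0,0,0]]]'

```text
t: 19.05
ee_pos: [473.8, 415.3, 52.7]
orientation: [2.432, 1.988, -0.004]
ft_force: [-0.4, -0.2, -0.3]
width: 23.6
grasp_force: 30.0
```

```bash
python3 go.py 472.8 417.2 9 -11.4; python3 - <<'E'
from h import *
d=get_image("wrist");cv2.imwrite("pics/w5.png",d["image"])
E
```

```text
t 19.05 pos [473.8 415.3  52.7] psi -11.47 zaxis [-0.002 -0.002 -1.   ] w 23.6 grip 30.0 F [-0.4 -0.2 -0.3] q6 0.9
turn z -0.002 shift before turn [ 0.017 -0.013  0.437] after turn [ 0.017 -0.013  0.437]
```

View pics/w5.png

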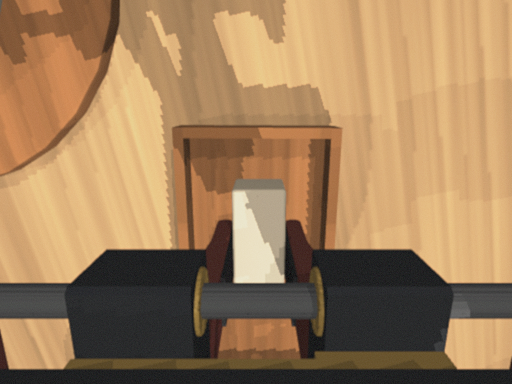

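Bar B at (259,230) is centred and parallel in the long tray, whose inner walls are at columns 187 and 327. Lowering it.

Emit:
jog_arm --commands '[[-1,[0.01,-0.01,0.2],[0,0,0]],[-1,[0,0,0.1],[0,0,0]],[-1,[0,0,0.06],[0,0,0]],[-1,[0,0,0.03],[0,0,0]],[-1,[0,0,0.02],[0,0,0]],[-1,[0,0,0.01],[0,0,0]],[-1,[0,0,0],[0,0,0]]]'

```text
t: 19.8
ee_pos: [473.3, 418.3, 11.1]
orientation: [-2.431, -1.99, -0.001]
ft_force: [-1.1, 0.1, -0.1]
width: 23.7
grasp_force: 30.0
```

Emit:
jog_arm --commands '[[-1,[0,0,0.01],[0,0,0]],[-1,[0,0,0.01],[0,0,0]],[-1,[0,0,0],[0,0,0]]]'

```text
t: 20.1
ee_pos: [473.3, 418.3, 9.1]
orientation: [-2.431, -1.99, -0.001]
ft_force: [0.1, 0.9, -0.3]
width: 23.9
grasp_force: 30.0
```

Emit:
jog_arm --commands '[[-1,[0,0,0.006],[0,0,0]],[-1,[0,0,0],[0,0,0]]]'

```text
t: 20.3
ee_pos: [473.3, 418.3, 9.1]
orientation: [2.431, 1.99, 0.001]
ft_force: [-1.4, -1.1, 6.3]
width: 23.8
grasp_force: 30.0
```

Emit:
jog_arm --commands '[[-0.1,[0,0,0],[0,0,0]],[-0.1,[0,0,0],[0,0,0]],[-0.1,[0,0,0],[0,0,0]],[-0.1,[0,0,-0.1],[0,0,0]],[-0.1,[0,0,-0.4],[0,0,0]],[-0.1,[0,0,-0.4],[0,0,0]],[0,[0,0,-0.2],[0,0,0]],[0,[0,0,0],[0,0,0]]]'

```text
t: 21.1
ee_pos: [475.0, 419.8, 122.4]
orientation: [-2.431, -1.99, -0.011]
ft_force: [-1.1, 0.5, 0.5]
width: 43.6
grasp_force: 0.0
```

```bash
python3 go.py 518 -20 120 -64.6
```

```text
t 21.1 pos [475.  419.8 122.4] psi -11.4 zaxis [ 0.005  0.005 -1.   ] w 43.6 grip 0.0 F [-1.1  0.5  0.5] q6 0.9
turn z 1.182 shift before turn [-4.226  1.29   0.007] after turn [-1.499  4.157  0.007]
```

Emit:
jog_arm --commands '[[0,[-0.384,0.117,0],[0,0,0]],[0,[-0.384,0.117,0],[0,0,0]],[0,[-0.384,0.117,0],[0,0,0]],[0,[-0.384,0.117,0],[0,0,0]],[0,[-0.384,0.117,0],[0,0,0]],[0,[-0.384,0.117,0],[0,0,0]],[0,[-0.384,0.117,0],[0,0,0]],[0,[-0.384,0.117,0],[0,0,0]],[0,[-0.384,0.117,0],[0,0,0]],[0,[-0.384,0.117,0],[0,0,0]]]'

```text
t: 22.1
ee_pos: [511.1, 17.0, 117.3]
orientation: [-2.43, -1.989, 0.002]
ft_force: [0.6, 0.5, -0.8]
width: 43.7
grasp_force: 0.0
```

Emit:
jog_arm --commands '[[0,[-0.384,0.117,0],[0,0,0]],[0,[0,0,0],[0,0,0.169]],[0,[0,0,0],[0,0,0.169]],[0,[0,0,0],[0,0,0.169]],[0,[0,0,0],[0,0,0.169]],[0,[0,0,0],[0,0,0.169]],[0,[0,0,0],[0,0,0.169]],[0,[0,0,0],[0,0,0.169]],[0,[0,0,0],[0,0,0]],[0,[0,0,0],[0,0,0]]]'

```text
t: 23.1
ee_pos: [515.3, -21.3, 117.6]
orientation: [-3.063, -0.695, 0.002]
ft_force: [-0.3, -0.4, -0.4]
width: 44.3
grasp_force: 0.0
```

```bash
python3 go.py 518 -19.5 4 -64.6; python3 bar.py 518 -20 pics/w6.png
```

```text
t 23.1 pos [515.3 -21.3 117.6] psi -64.43 zaxis [-0.001  0.    -1.   ] w 44.3 grip 0.0 F [-0.3 -0.4 -0.4] q6 1.06
turn z 0.004 shift before turn [ 0.033 -0.004  1.136] after turn [ 0.033 -0.004  1.136]
2383 [518.9 -17.8  24. ] ((517.7642211914062, -18.299320220947266), (63.85535430908203, 24.03110694885254), 22.115928649902344)
```

Emit:
jog_arm --commands '[[0,[0,0,0],[0,0,0.076]],[0,[0.033,-0.013,0.3],[0,0,0]],[0,[0,0,0.4],[0,0,0]],[0,[0,0,0.25],[0,0,0]],[0,[0,0,0.1],[0,0,0]],[0,[0,0,0.05],[0,0,0]],[0,[0,0,0.03],[0,0,0]],[0,[0,0,0],[0,0,0]],[0,[0,0,0],[0,0,0]]]'

```text
t: 24.05
ee_pos: [519.2, -18.9, 6.2]
orientation: [3.084, 0.599, 0.003]
ft_force: [0.0, 0.2, 0.2]
width: 44.3
grasp_force: 0.0
```

Emit:
jog_arm --commands '[[0,[0,0,0.025],[0,0,0]],[0,[0,0,0],[0,0,0]],[-1,[0,0,0],[0,0,0]],[-1,[0,0,0],[0,0,0]],[-1,[0,0,0],[0,0,0]],[-1,[0,0,0],[0,0,0]],[-1,[0,0,0],[0,0,0]],[-1,[0,0,0],[0,0,0]]]'

```text
t: 24.85
ee_pos: [518.5, -18.9, 2.8]
orientation: [3.084, 0.598, 0.0]
ft_force: [-0.4, -0.6, 1.2]
width: 23.8
grasp_force: 30.0
```

```bash
python3 go.py 456.2 334.3 122 -11.4
```

```text
t 24.85 pos [518.5 -18.9   2.8] psi -68.05 zaxis [ 0. -0. -1.] w 23.8 grip 30.0 F [-0.4 -0.6  1.2] q6 1.13
turn z -1.259 shift before turn [ 0.743 -3.509 -1.192] after turn [ 3.339 -1.308 -1.192]
```

Emit:
jog_arm --commands '[[-1,[0,0,-0.2],[0,0,0]],[-1,[0,0,-0.4],[0,0,0]],[-1,[0,0,-0.4],[0,0,0]],[-1,[0,0,-0.2],[0,0,-0.18]],[-1,[0,0,0],[0,0,-0.18]],[-1,[0,0,0],[0,0,-0.18]],[-1,[0,0,0],[0,0,-0.18]],[-1,[0,0,0],[0,0,-0.18]],[-1,[0,0,0],[0,0,-0.18]],[-1,[0,0,0],[0,0,-0.18]]]'

```text
t: 25.85
ee_pos: [518.1, -18.9, 122.6]
orientation: [-2.424, -1.998, 0.001]
ft_force: [0.7, -0.3, -1.0]
width: 23.9
grasp_force: 30.0
```

Emit:
jog_arm --commands '[[-1,[0.371,-0.145,0],[0,0,0]],[-1,[0.371,-0.145,0],[0,0,0]],[-1,[0.371,-0.145,0],[0,0,0]],[-1,[0.371,-0.145,0],[0,0,0]],[-1,[0.371,-0.145,0],[0,0,0]],[-1,[0.371,-0.145,0],[0,0,0]],[-1,[0.371,-0.145,0],[0,0,0]],[-1,[0.371,-0.145,0],[0,0,0]],[-1,[0.371,-0.145,0],[0,0,0]],[-1,[0,0,0],[0,0,0]]]'

```text
t: 26.85
ee_pos: [455.7, 338.2, 122.8]
orientation: [-2.426, -1.995, -0.003]
ft_force: [0.8, -0.1, -1.1]
width: 23.9
grasp_force: 30.0
```

Emit:
jog_arm --commands '[[-1,[0,0,0],[0,0,0]],[-1,[0,0,0],[0,0,0]]]'

```text
t: 27.05
ee_pos: [455.9, 333.1, 122.4]
orientation: [2.43, 1.99, -0.002]
ft_force: [-0.2, -0.2, -1.4]
width: 24.0
grasp_force: 30.0
```

```bash
python3 go.py 456.2 334.3 9 -11.4; python3 - <<'E'
from h import *
d=get_image("wrist");cv2.imwrite("pics/w7.png",d["image"])
E
```

```text
t 27.05 pos [455.9 333.1 122.4] psi -11.37 zaxis [-0.001 -0.001 -1.   ] w 24.0 grip 30.0 F [-0.2 -0.2 -1.4] q6 0.81
turn z 0.001 shift before turn [1.400e-02 1.000e-03 1.134e+00] after turn [1.400e-02 1.000e-03 1.134e+00]
```

View pics/w7.png

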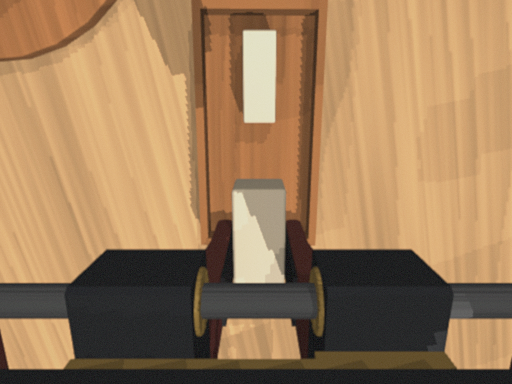

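Bar B lies straight in the tray at (259,76), and bar A is in line behind it. Lowering.

Emit:
jog_arm --commands '[[-1,[0.005,0,0.3],[0,0,0]],[-1,[0,0,0.4],[0,0,0]],[-1,[0,0,0.2],[0,0,0]],[-1,[0,0,0.1],[0,0,0]],[-1,[0,0,0.06],[0,0,0]],[-1,[0,0,0.03],[0,0,0]],[-1,[0,0,0.02],[0,0,0]],[-1,[0,0,0],[0,0,0]],[-1,[0,0,0],[0,0,0]]]'

```text
t: 28.0
ee_pos: [456.7, 335.0, 12.5]
orientation: [2.43, 1.991, 0.002]
ft_force: [0.3, -0.4, -0.2]
width: 23.8
grasp_force: 30.0
```

Emit:
jog_arm --commands '[[-1,[0,0,0.015],[0,0,0]],[-1,[0,0,0.01],[0,0,0]],[-1,[0,0,0.01],[0,0,0]],[-1,[0,0,0],[0,0,0]]]'

```text
t: 28.4
ee_pos: [456.4, 334.8, 8.8]
orientation: [2.43, 1.991, 0.0]
ft_force: [-2.3, -0.8, 5.4]
width: 24.2
grasp_force: 30.0
```

Emit:
jog_arm --commands '[[-0.1,[0,0,0],[0,0,0]],[-0.1,[0,0,0],[0,0,0]],[-0.1,[0,0,0],[0,0,0]],[-0.1,[0,0,-0.1],[0,0,0]],[-0.1,[0,0,-0.4],[0,0,0]],[-0.1,[0,0,-0.4],[0,0,0]],[-0.1,[0,0,-0.2],[0,0,0]],[-0.1,[0,0,0],[0,0,0]]]'

```text
t: 29.2
ee_pos: [458.2, 336.0, 122.1]
orientation: [2.43, 1.991, 0.01]
ft_force: [0.6, -0.4, 0.6]
width: 40.0
grasp_force: 0.0
```

```bash
python3 go.py 525 130 120
```

```text
t 29.2 pos [458.2 336.  122.1] psi -11.35 zaxis [ 0.005  0.004 -1.   ] w 40.0 grip 0.0 F [ 0.6 -0.4  0.6] q6 0.81
turn z -0.0 shift before turn [-1.888  1.06   0.017] after turn [-1.888  1.06   0.017]
```

Emit:
jog_arm --commands '[[-0.1,[-0.378,0.212,0],[0,0,0]],[-0.1,[-0.378,0.212,0],[0,0,0]],[-0.1,[-0.378,0.212,0],[0,0,0]],[-0.1,[-0.378,0.212,0],[0,0,0]],[-0.1,[-0.378,0.212,0],[0,0,0]],[-0.1,[0,0,0],[0,0,0]],[-0.1,[0,0,0],[0,0,0]],[-0.1,[0,0,0],[0,0,0]]]'

```text
t: 30.0
ee_pos: [522.4, 129.1, 117.8]
orientation: [-2.429, -1.991, 0.001]
ft_force: [-0.4, -0.4, 0.5]
width: 39.4
grasp_force: 0.0
```

```bash
cat > stilt.py <<'E'
from h import *
o=get_obs();w=get_image("wrist");P=cloud(w,o)
m=((P[...,2]>11)&(P[...,2]<30)&(abs(P[...,0]-532)<50)&(abs(P[...,1]-146)<50)).astype(np.uint8)
k,l,s,_=cv2.connectedComponentsWithStats(m);b=1+np.argmax(s[1:,4])
X=P[(l==b)][:,:2];q=np.argwhere(l==b)[:,::-1].astype(float);X=plane(w,q,16,o)
c=X.mean(0)
for _ in range(20):
    r=X-c;a=np.arctan2(r[:,1],r[:,0]);rr=np.hypot(*r.T);f=rr>15
    th=np.angle(np.exp(3j*a[f]).mean())/3
    # hub: per-arm axis lines, least squares intersection
    A=[];B=[]
    for k in range(3):
        t=th+k*2*np.pi/3;n=np.array([-np.sin(t),np.cos(t)]);u=np.array([np.cos(t),np.sin(t)])
        g=f&((r@u)>13)&(abs(r@n)<12)&(rr<27)
        if g.sum()>10: A.append(n);B.append(n@X[g].mean(0))
    c=np.linalg.lstsq(np.array(A),np.array(B),rcond=None)[0]
print(len(X),"hub",c.round(1),"arm deg",np.degrees(th).round(1)%120,"maxr",rr.max(),len(A))
for k in range(3):
    t=th+k*2*np.pi/3;print(np.degrees(t).round(1),"grasp",(c+19*np.array([np.cos(t),np.sin(t)])).round(1))
cv2.imwrite("pics/w8.png",w["image"])
E
python3 stilt.py; python3 go.py 525 130 120
```

```text
2127 hub [533.5 145.4] arm deg 100.9 maxr 34.33866070780439 3
-19.1 grasp [551.5 139.2]
100.9 grasp [529.9 164.1]
220.9 grasp [519.2 133. ]
t 30.05 pos [522.4 129.5 117.9] psi -11.28 zaxis [-0.001 -0.    -1.   ] w 39.1 grip 0.0 F [ 0.8 -0.1 -0.1] q6 0.42
turn z -0.0 shift before turn [ 0.01   0.025 -0.021] after turn [ 0.01   0.025 -0.021]
```

View pics/w8.png

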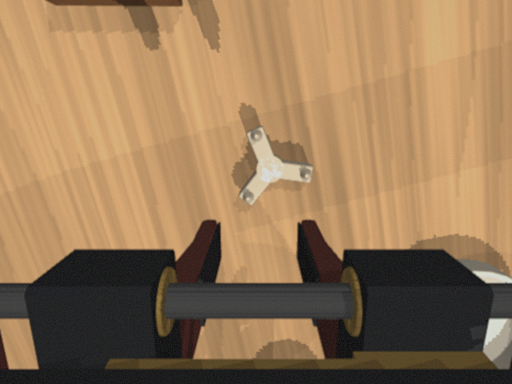

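The stilt has its hub at (270,170) with points up. I grasp the arm at (257,135), which points 100.9°.

Emit:
jog_arm --commands '[[-0.1,[0,0,0],[0,0,-0.164]],[-0.1,[0,0,0],[0,0,-0.164]],[-0.1,[0,0,0],[0,0,-0.164]],[-0.1,[0,0,0],[0,0,0]],[-0.1,[0,0,0],[0,0,0]]]'

```text
t: 30.55
ee_pos: [522.7, 129.5, 118.2]
orientation: [-2.005, -2.419, 0.0]
ft_force: [0.3, 0.5, 0.2]
width: 39.3
grasp_force: 0.0
```

```bash
python3 go.py 529.9 164.1 4 10.9
```

```text
t 30.55 pos [522.7 129.5 118.2] psi 10.69 zaxis [-0.  0. -1.] w 39.3 grip 0.0 F [0.3 0.5 0.2] q6 0.03
turn z -0.005 shift before turn [0.327 0.135 1.142] after turn [0.326 0.136 1.142]
```

Emit:
jog_arm --commands '[[-0.1,[0.326,0.136,0],[0,0,0]],[-0.1,[0,0,0.3],[0,0,0]],[-0.1,[0,0,0.4],[0,0,0]],[-0.1,[0,0,0.25],[0,0,0]],[-0.1,[0,0,0.1],[0,0,0]],[-0.1,[0,0,0.05],[0,0,0]],[-0.1,[0,0,0.02],[0,0,0]],[-0.1,[0,0,0],[0,0,0]],[-0.1,[0,0,0],[0,0,0]]]'

```text
t: 31.45
ee_pos: [531.1, 163.2, 7.4]
orientation: [2.002, 2.419, 0.003]
ft_force: [0.4, 0.1, 0.1]
width: 39.5
grasp_force: 0.0
```

```bash
python3 go.py 529.9 164.1 3 10.9
```

```text
t 31.45 pos [531.1 163.2   7.4] psi 10.77 zaxis [ 0.002  0.001 -1.   ] w 39.5 grip 0.0 F [0.4 0.1 0.1] q6 0.09
turn z -0.003 shift before turn [ 0.011 -0.011  0.044] after turn [ 0.011 -0.011  0.044]
```

Emit:
jog_arm --commands '[[-0.1,[0.01,-0.01,0.03],[0,0,0]],[-0.1,[0,0,0.015],[0,0,0]],[-1,[0,0,0],[0,0,0]],[-1,[0,0,0],[0,0,0]],[-1,[0,0,0],[0,0,0]],[-1,[0,0,0],[0,0,0]],[-1,[0,0,0],[0,0,0]],[-1,[0,0,0],[0,0,0]]]'

```text
t: 32.25
ee_pos: [529.2, 163.9, 1.8]
orientation: [2.003, 2.42, 0.0]
ft_force: [0.7, 0.1, 0.3]
width: 14.0
grasp_force: 30.0
```

```bash
python3 go.py 673.3 -18 122
```

```text
t 32.25 pos [529.2 163.9   1.8] psi 10.79 zaxis [ 0.  0. -1.] w 14.0 grip 30.0 F [0.7 0.1 0.3] q6 0.09
turn z -0.0 shift before turn [-2.056  1.075 -1.202] after turn [-2.056  1.075 -1.202]
```

Emit:
jog_arm --commands '[[-1,[0,0,-0.2],[0,0,0]],[-1,[0,0,-0.4],[0,0,0]],[-1,[0,0,-0.4],[0,0,0]],[-1,[0,0,-0.2],[0,0,0]],[-1,[-0.343,0.179,0],[0,0,0]],[-1,[-0.343,0.179,0],[0,0,0]],[-1,[-0.343,0.179,0],[0,0,0]],[-1,[-0.343,0.179,0],[0,0,0]],[-1,[-0.343,0.179,0],[0,0,0]],[-1,[-0.343,0.179,0],[0,0,0]]]'

```text
t: 33.25
ee_pos: [673.7, -19.6, 121.6]
orientation: [-2.003, -2.42, 0.0]
ft_force: [0.4, 0.6, -0.6]
width: 13.7
grasp_force: 30.0
```

Emit:
jog_arm --commands '[[-1,[0,0,0],[0,0,0]],[-1,[0,0,0],[0,0,0]],[-1,[0,0,0],[0,0,0]]]'

```text
t: 33.55
ee_pos: [672.0, -17.5, 121.3]
orientation: [-2.001, -2.42, 0.001]
ft_force: [-0.2, 0.0, -0.1]
width: 13.4
grasp_force: 30.0
```

```bash
python3 go.py 673.3 -18 8; python3 - <<'E'
from h import *
d=get_image("wrist");cv2.imwrite("pics/w9.png",d["image"])
E
```

```text
t 33.55 pos [672.  -17.5 121.3] psi 10.81 zaxis [-0.002  0.    -1.   ] w 13.4 grip 30.0 F [-0.2  0.  -0.1] q6 -0.23
turn z -0.0 shift before turn [-0.008  0.013  1.133] after turn [-0.008  0.013  1.133]
```

View pics/w9.png

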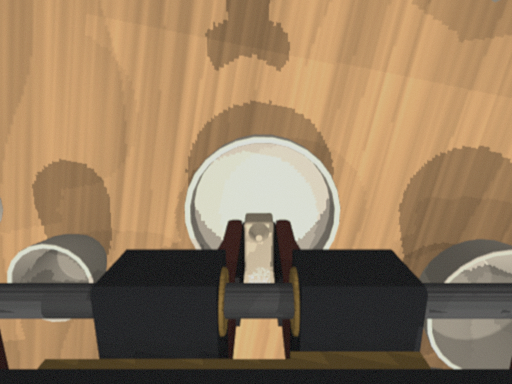

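The held stilt arm at (259,240) is over the dish, whose rim is centred near (262,212). Neighbouring bowls are clear. Lowering.

Emit:
jog_arm --commands '[[-1,[-0.005,0.01,0.3],[0,0,0]],[-1,[0,0,0.4],[0,0,0]],[-1,[0,0,0.2],[0,0,0]],[-1,[0,0,0.1],[0,0,0]],[-1,[0,0,0.06],[0,0,0]],[-1,[0,0,0.03],[0,0,0]],[-1,[0,0,0],[0,0,0]],[-1,[0,0,0],[0,0,0]]]'

```text
t: 34.4
ee_pos: [675.0, -18.5, 13.9]
orientation: [2.002, 2.419, 0.002]
ft_force: [0.8, 0.5, -0.3]
width: 13.4
grasp_force: 30.0
```

Emit:
jog_arm --commands '[[-1,[0,0,0.03],[0,0,0]],[-1,[0,0,0.015],[0,0,0]],[-1,[0,0,0.01],[0,0,0]],[-1,[0,0,0],[0,0,0]]]'

```text
t: 34.8
ee_pos: [674.3, -18.6, 7.8]
orientation: [2.003, 2.42, -0.0]
ft_force: [-1.2, -0.1, 4.7]
width: 13.7
grasp_force: 30.0
```

Emit:
jog_arm --commands '[[-0.2,[0,0,0],[0,0,0]],[-0.2,[0,0,0],[0,0,0]],[-0.2,[0,0,0],[0,0,0]],[-0.2,[0,0,-0.1],[0,0,0]],[-0.2,[0,0,-0.4],[0,0,0]],[-0.2,[0,0,-0.4],[0,0,0]],[-0.2,[0,0,-0.4],[0,0,0]],[-0.2,[0,-0.4,0],[0,0,0]],[-0.2,[0,-0.4,0],[0,0,0]],[-0.2,[0,-0.4,0],[0,0,0]]]'

```text
t: 35.8
ee_pos: [555.3, -41.1, 138.3]
orientation: [2.002, 2.42, 0.001]
ft_force: [0.4, -0.7, -0.4]
width: 35.4
grasp_force: 0.0
```

Emit:
jog_arm --commands '[[-0.2,[0,-0.4,-0.2],[0,0,0]],[-0.2,[0,-0.4,0],[0,0,0]],[-0.2,[0,-0.3,0],[0,0,0]],[-0.2,[0,0,0],[0,0,0]],[-0.2,[0,0,0],[0,0,0]]]'

```text
t: 36.3
ee_pos: [448.9, -61.8, 158.2]
orientation: [2.002, 2.419, 0.002]
ft_force: [0.4, -0.5, 0.2]
width: 35.0
grasp_force: 0.0
```

```bash
python3 - <<'E'
from h import *
t=get_image("top")["image"];s=get_image("scene")["image"]
a=cv2.resize(t[120:260,85:410],(800,345),interpolation=cv2.INTER_CUBIC);b=cv2.resize(s[80:320,40:400],(383,255),interpolation=cv2.INTER_CUBIC)
c=cv2.resize(t,(340,255));o=np.zeros((600,800,3),np.uint8);o[:345]=a;o[345:,:383]=b;o[345:,400:740]=c
cv2.imwrite("pics/end.png",o)
E
```

```text
(no output)
```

View pics/end.png

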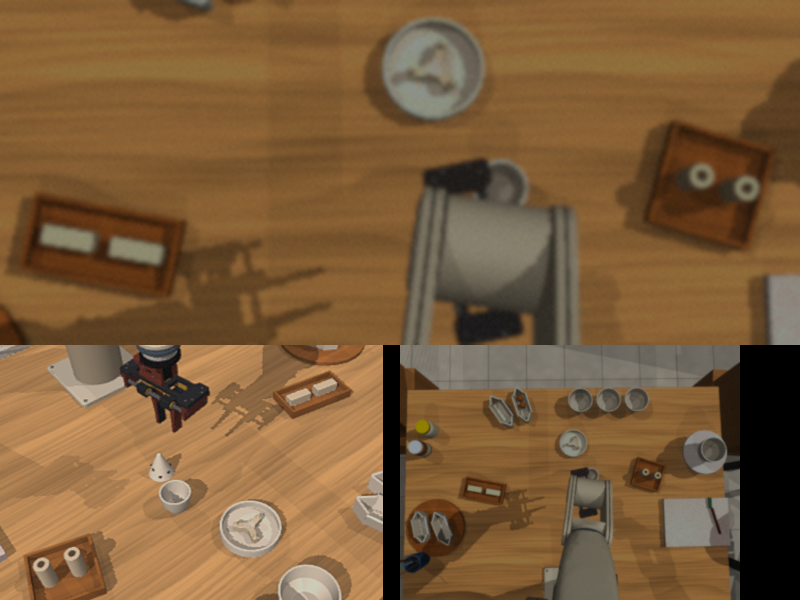

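The final picture shows both posts standing in the square tray (700,177)/(745,188), both bars lengthwise in the long tray (70,237)/(136,250), and the stilt points up in the dish (437,68). The bowl and cone have not moved, and the arm is clear.

```bash
python3 -c "
from workcell import *
print(close_job())"
```

```text
the job is handed in; nothing more can be done
None
```

The job is handed in at about 36 s: both posts are upright in the square tray, both bars lie lengthwise in the long tray, the stilt is points up in the dish, and the bowl and cone were left where they stood.

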